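# Put the bathroom tins away by size

### The job

Put the four round aluminium tins away by size, all upright: the widest in the middle of the cork pad on the rack's lower tier, with the third widest stacked centrally on its lid; the second widest in the middle of the cork pad on the upper tier; and the narrowest in the middle of the ring dish. Set each one down rather than dropping it or tipping it over, and leave the flat flap tin, the deodorant stick and the hairbrush where they are.

Things in the scene. Friction and masses are not known exactly. Their poses are not given: they have to be found in the camera images.
- tin_a_mid (a point): The widest of four plain round bare-aluminium tins with flat slip lids: 62 mm diameter, 30 mm tall, standing upright on the shelf top (z = 0). This point is the tin's centre, half-way up (15 mm above its underside); its z axis points up through the lid. Yaw does not matter.
- tin_b_mid (a point): The second widest of four plain round bare-aluminium tins with flat slip lids: 50 mm diameter, 32 mm tall, standing upright on the shelf top (z = 0). This point is the tin's centre, half-way up (16 mm above its underside); its z axis points up through the lid. Yaw does not matter.
- tin_c_mid (a point): The third widest of four plain round bare-aluminium tins with flat slip lids: 39 mm diameter, 26 mm tall, standing upright on the shelf top (z = 0). This point is the tin's centre, half-way up (13 mm above its underside); its z axis points up through the lid. Yaw does not matter.
- tin_d_mid (a point): The narrowest of four plain round bare-aluminium tins with flat slip lids: 28 mm diameter, 38 mm tall, standing upright on the shelf top (z = 0). This point is the tin's centre, half-way up (19 mm above its underside); its z axis points up through the lid. Yaw does not matter.
- low_pad (a point): Centre of the top face of the round cork pad (86 mm across) in the open front half of the white rack's lower tier, 12 mm above the shelf top, 50 mm behind the tray's front edge. Fixed. Tray 200 (x) x 190 mm (y), lip 4 mm thick, its top 18 mm above the shelf top; the upper tier covers the rear half. z up, +x to the rear half, y along the width.
- up_pad (a point): Centre of the top face of the round cork pad (74 mm across) in the middle of the same rack's upper tier, 72 mm above the shelf top. Fixed. Tray 100 (x) x 170 mm (y) on four thin legs, lip 4 mm thick, its top 76 mm above the shelf top, nothing above it. It sits up to 15 mm off the lower tray's centre line. Axes parallel to those of the lower pad, z up.
- dish_floor (a point): Centre of the flat inner floor (about 80 mm across) of the round shallow white ceramic ring dish, 5 mm above the shelf top. The dish is 108 mm across its rim and 13 mm high, loose, 250 g. z up.
- flap_tin_mid (a point): Bystander: flat rectangular aluminium tin with a closed hinged flap, 75 (x) x 50 (y) x 20 mm, lying among the round tins, loose. This point is its centre.
- deodorant_mid (a point): Bystander: capped deodorant stick standing upright between the rack and the ring dish, white body and grey cap, oval 26 (x) x 58 (y) mm, 95 mm tall, loose. This point is its centre.
- hairbrush_mid (a point): Bystander: bamboo hairbrush lying bristles down behind the ring dish, 220 mm long (x, head to +x, handle to -x) and 60 mm wide, 32 mm high, loose. This point is in its wood, 26 mm above the shelf top.
There are look-alikes about, which are no part of the job. Leave any red look-alike of the part that bears tin_b_mid alone.

How it is judged:
At the end, for the whole second after the job is handed in: Upright, released and at rest (5 mm in height, 0.12 rad): widest tin within 12 mm of the lower pad's middle, third widest on its lid within 11.5 mm of its axis, second widest within 12 mm of the upper pad's middle, narrowest within 15 mm of the dish's middle; bystanders moved under 20 mm (horizontal distance between tin_a_mid and low_pad below 0.012 m and z of tin_a_mid in the frame of low_pad between 0.01 and 0.02 m and angle between each of tin_a_mid, tin_b_mid, tin_c_mid, tin_d_mid's own z axis and vertical below 0.12 rad and linear speed of each of tin_a, tin_b, tin_c, tin_d below 0.02 m/s and horizontal distance between tin_b_mid and up_pad below 0.012 m and z of tin_b_mid in the frame of up_pad between 0.011 and 0.021 m and horizontal distance between tin_c_mid and tin_a_mid below 0.0115 m and z of tin_c_mid in the frame of tin_a_mid between 0.023 and 0.033 m and horizontal distance between tin_d_mid and dish_floor below 0.015 m and z of tin_d_mid in the frame of dish_floor between 0.014 and 0.024 m and distance of each of flap_tin_mid, deodorant_mid, hairbrush_mid from where it was at the start of the episode below 0.02 m); the robot touches nothing.
It fails at once if the flap tin, deodorant stick or hairbrush is shifted by more than 20 mm or knocked over (distance of any of flap_tin_mid, deodorant_mid, hairbrush_mid from where it was at the start of the episode above 0.02 m or angle between any of flap_tin_mid, deodorant_mid, hairbrush_mid's own z axis and vertical above 0.5 rad).
It fails at once if a round tin is dropped (moves faster than 0.7 m/s out of the fingers: a fall of about 25 mm) ((linear speed of tin_a above 0.7 m/s and contact force between the fingers and tin_a below 0.02 N) or (linear speed of tin_b above 0.7 m/s and contact force between the fingers and tin_b below 0.02 N) or (linear speed of tin_c above 0.7 m/s and contact force between the fingers and tin_c below 0.02 N) or (linear speed of tin_d above 0.7 m/s and contact force between the fingers and tin_d below 0.02 N)).
It fails at once if a round tin is tipped over (angle between any of tin_a_mid, tin_b_mid, tin_c_mid, tin_d_mid's own z axis and vertical above 0.8 rad).
It also fails if it takes over 112 s, if anything falls off the work surface, if the arm or the gripper's body presses on something with over 40 N, if the wrist force passes 120 N, or if a joint passes its speed limit or range.

### The arm

A 6-joint arm with a two-finger parallel gripper is mounted at the origin on the work surface. World frame = base frame: x ahead of the robot, y to its left, z up, the work surface at z = 0. Lengths are in m, angles in rad, forces in N, time in s.
With the tool pointing down it reaches from about 0.35 to 0.85 m from the base axis. Payload 8.1 kg.
Tool frame: the origin (TCP) lies at the very end of the fingers, on their centre line; the grasp point (between the pads) lies 19 mm behind it (bot.grip_depth is the distance from the TCP to the grasp point, in m); z points along the fingers, y is the line along which they close (so a half turn about z gives the same grasp; the last joint's range is limited). The gripper opens to 93 mm and grips with 3 to 60 N. Pads are 15 mm wide; open, the fingers measure 128 mm over their backs; the gripper's body (75 mm by 188 mm) begins 65 mm behind the grasp point.
Start: joints at [1.23, 0.13, 1.488, -0, 1.523, -0.085], TCP at [0.152, 0.58, 0.219] pointing down, gripper open.
Joint ranges: [-2.96, 2.96], [-0.89, 2.26], [0.02, 2.5], [-1.34, 4.48], [0, 2.73], [-2.66, 2.66]. Speed limits (rad/s): [2.39, 2.39, 2.79, 3.14, 3.14, 3.14].

### API

Orientations are given as a 3x3 rotation matrix whose columns are the frame's x, y, z axes.
In Python, from workcell import bot, imaging, job_done gives the robot as it stands.
- The arm moves only by the shell command python3 -m creep 'ROWS' [FORCE]. ROWS is JSON, a list of rows, each an object of numbers: "jaw": the gripper's target within -1 to 1 (fully open at 1, half-way at 0, shut at -1); "tx", "ty", "tz": the shift along the world's x, y, z in mm; "wx", "wy", "wz": the turn, a rotation vector about the world's x, y, z in degrees. In form: [{"jaw": .., "tx": .., "ty": .., "tz": .., "wx": .., "wy": .., "wz": ..}, ...]. A call has 1 to 10 rows; each row is the pose to reach, as a shift and turn from the pose commanded when the call began; what a row does not reach only later rows make up. A row lasts 1/10 s, in which the tool goes at most 50 mm and 8.59 degrees, less where a joint would pass 70% of its speed; a pose out of reach is approached as far as the arm can. A call with a gripper value outside its range is refused whole. The fingers move at their own pace and stop on an object; FORCE is the grip in N (left out, the last holds). Time passes only in rows, so rows that repeat a pose let the fingers close. It gives the time, the measured TCP pose, the force, the opening and the grip force at its end, in the units of the state.
- bot.sense(): the state, without advancing time (a new reading comes with each control period).
- imaging.capture(name): name is "side" or "top" or "wrist"; returns a dict with "frame" (420x560x3 uint8, blue, green, red), "fov_y" (degrees; the focal length in pixels is half the picture's height over the tangent of half this angle, whatever the lens; pixels are square), "cx", "cy" (the principal point, pixels), "T" (4x4, takes a point from camera to world coordinates). Camera axes: x right, y down, z forward; pixel columns grow to the right and rows downward; lengths in m; the calibration is good to about 2 mm. A picture is of the moment at which its call begins. There is no depth.
- job_done(): hands the job in; it is judged then, once.
The state is a dict: "time": time; "joint_positions": joint angles; "joint_vel": joint speeds; "joint_torque": joint torques, N m; "tcp_pos": TCP position; "eef_rot": TCP orientation; "force": force on the tool from outside, world axes, zero at the start; "torque": the same for the moment, N m; "finger_gap": finger opening in m; "grasp_force": force on a finger pad.
Only numpy, scipy, OpenCV 4.12 (cv2) and the standard library are available. Lean on these libraries where they do the work, as an engineer would, in place of code of your own. Each camera call takes 0.05 s, during which the arm holds its last target. There are 200 camera calls.

## Working session

There is one attempt and no reset: what is moved stays moved. The work goes in short steps, Python scripts to look and compute and a shell command to move; the robot and the scene stay as the last step left them, time stands still between calls to the robot, and variables do not carry over. Pictures are saved under pics/ and viewed, at most 14 in all, crops included, and the job is handed in when it is done.

```bash
mkdir -p pics; python3 - <<'E'
from workcell import bot, imaging
import cv2, numpy as np
for n in ("top","side"):
    c=imaging.capture(n); cv2.imwrite(f"pics/{n}0.png",c["frame"]); print(n,c["fov_y"],c["cx"],c["cy"],np.round(c["T"],3).tolist())
s=bot.sense();print(s["time"],s["tcp_pos"],np.round(s["eef_rot"],3).tolist(),s["finger_gap"])
E
```

```text
top 52.96880678952173 278.7381855050324 208.41992413539973 [[0.001, -0.991, 0.133, 0.427], [-1.0, 0.0, 0.01, -0.038], [-0.01, -0.133, -0.991, 0.968], [0.0, 0.0, 0.0, 1.0]]
side 57.04868430183558 276.8916265369671 210.08287562782223 [[-0.802, -0.349, 0.485, 0.158], [-0.597, 0.444, -0.668, 0.488], [0.018, -0.825, -0.565, 0.54], [0.0, 0.0, 0.0, 1.0]]
0.1 [0.1516213  0.57999571 0.21771679] [[-0.967, 0.253, -0.001], [0.253, 0.967, -0.002], [0.0, -0.002, -1.0]] 0.09305211272120846
```

View pics/top0.png

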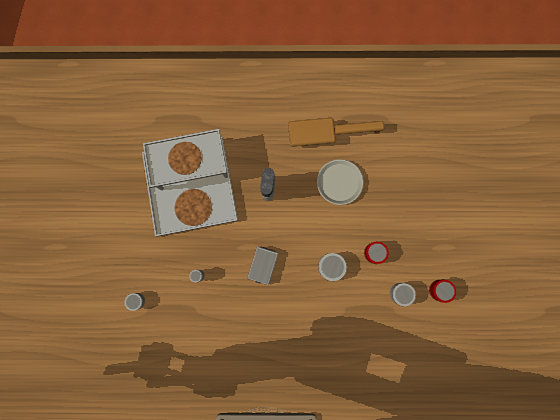

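View pics/side0.png

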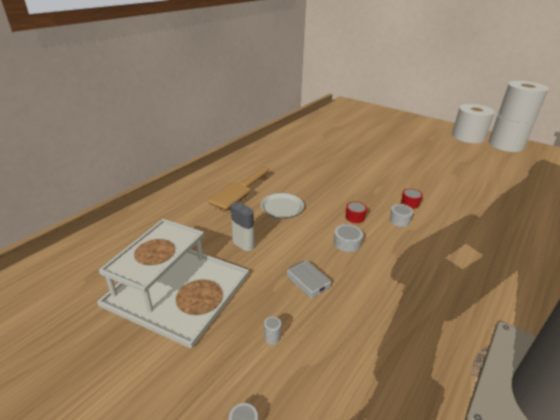

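The top view shows tin a at (333,266), b at (403,294), c at (134,301) and d at (196,276). The red look-alikes are at (377,253) and (444,291). The lower pad is at (193,207), the upper pad at (185,157) and the dish at (340,182). Next I'll fit silhouettes in both views.

```bash
cat > h.py <<'E'
import cv2, numpy as np
from scipy.optimize import least_squares
def proj(c,P):
    f=c["frame"].shape[0]/2/np.tan(np.radians(c["fov_y"])/2)
    T=np.array(c["T"]); q=(np.asarray(P)-T[:3,3])@T[:3,:3]
    return q[:,:2]/q[:,2:]*f+[c["cx"],c["cy"]]
def circ(x,y,z,r):
    t=np.linspace(0,2*np.pi,60); return np.c_[x+r*np.cos(t),y+r*np.sin(t),z+0*t]
def cen(poly):
    m=cv2.moments(poly.astype(np.float32)); return np.array([m["m10"],m["m01"]])/m["m00"],m["m00"]
def sil(c,x,y,levels):
    p=np.vstack([proj(c,circ(x,y,z,r)) for z,r in levels])
    return cen(cv2.convexHull(p.astype(np.float32))[:,0])
def blob(mask,seed):
    n,l,s,ce=cv2.connectedComponentsWithStats(mask.astype(np.uint8))
    d=np.linalg.norm(ce-seed,axis=1); d[(s[:,4]<60)]=1e9; d[0]=1e9; k=d.argmin()
    cs,_=cv2.findContours((l==k).astype(np.uint8),0,1); h=np.zeros(mask.shape,np.uint8); cv2.drawContours(h,cs,-1,1,-1)
    m=cv2.moments(h,True); return np.array([m["m10"],m["m01"]])/m["m00"],m["m00"]
def fit(c,mask,seed,levels,x0):
    b,A=blob(mask,seed)
    r=least_squares(lambda p:sil(c,*p,levels)[0]-b,x0).x
    return r,A,sil(c,*r,levels)[1],b
OBJ={"a":[(0,.031),(.03,.031)],"b":[(0,.025),(.032,.025)],"c":[(0,.0195),(.026,.0195)],"d":[(0,.014),(.038,.014)],
"low":[(.012,.043)],"up":[(.072,.037)],"dish":[(.013,.054),(.0,.035)]}
E
python3 - <<'E'
from h import *; from workcell import imaging
seeds={"top":dict(a=(333,266),b=(403,294),c=(134,301),d=(196,276),low=(193,207),up=(185,157),dish=(340,182)),
"side":dict(a=(348,238),b=(402,215),d=(273,330),low=(199,297),up=(155,252),dish=(282,206))}
for n in seeds:
    c=imaging.capture(n); H=cv2.cvtColor(c["frame"],cv2.COLOR_BGR2HSV)
    b,g,r=[c["frame"][...,i].astype(int) for i in range(3)]
    for k,s in seeds[n].items():
        m=(H[...,1]>90) if k in("low","up") else (H[...,1]<70)
        if k in("low","up"): m=m&(np.hypot(*(np.indices(m.shape)[::-1]-np.array(s)[:,None,None]))<30)
        p,A,A2,bb=fit(c,m,s,OBJ[k],np.array([.4,0.]))
        print(n,k,np.round(p,4),"areas",A,round(A2),np.round(bb,1))
E
```

```text
top a [ 0.4244 -0.1469] areas 631.0 654 [332.3 266.6]
top b [ 0.3647 -0.3012] areas 473.0 505 [402.6 293.9]
top c [0.3473 0.2941] areas 285.0 319 [134.1 301.3]
top d [0.4043 0.1558] areas 144.0 170 [196.2 275.5]
top low [0.5596 0.1695] areas 1074.0 1088 [192.9 207. ]
top up [0.6599 0.1778] areas 861.0 874 [184.6 157.7]
top dish [ 0.6182 -0.1676] areas 1650.0 1697 [339.6 181.7]
side a [ 0.4236 -0.1452] areas 693.0 700 [347.7 237.4]
side b [ 0.3639 -0.2988] areas 430.0 444 [400.6 214.9]
side d [0.4036 0.1551] areas 419.0 442 [272.  329.4]
side low [0.5577 0.1721] areas 1226.0 1321 [198.8 296.7]
side up [0.6571 0.1807] areas 766.0 835 [154.2 251.7]
side dish [ 0.6155 -0.1637] areas 865.0 830 [281.9 204.9]
```

```bash
python3 -m creep '[{"jaw":1,"tx":60,"ty":-76,"tz":0,"wz":5},{"jaw":1,"tx":298,"ty":-380,"tz":-18,"wz":25.7},{"jaw":1,"tx":298,"ty":-380,"tz":-18,"wz":25.7},{"jaw":1,"tx":298,"ty":-380,"tz":-18,"wz":25.7},{"jaw":1,"tx":298,"ty":-380,"tz":-18,"wz":25.7},{"jaw":1,"tx":298,"ty":-380,"tz":-18,"wz":25.7},{"jaw":1,"tx":298,"ty":-380,"tz":-18,"wz":25.7},{"jaw":1,"tx":298,"ty":-380,"tz":-18,"wz":25.7},{"jaw":1,"tx":298,"ty":-380,"tz":-18,"wz":25.7},{"jaw":1,"tx":298,"ty":-380,"tz":-18,"wz":25.7}]' 20
```

```text
invalid input
```

```bash
python3 -m creep '[{"jaw":1,"tx":60,"ty":-76,"tz":0,"wx":0,"wy":0,"wz":5},{"jaw":1,"tx":298,"ty":-380,"tz":-18,"wx":0,"wy":0,"wz":25.7},{"jaw":1,"tx":298,"ty":-380,"tz":-18,"wx":0,"wy":0,"wz":25.7},{"jaw":1,"tx":298,"ty":-380,"tz":-18,"wx":0,"wy":0,"wz":25.7},{"jaw":1,"tx":298,"ty":-380,"tz":-18,"wx":0,"wy":0,"wz":25.7},{"jaw":1,"tx":298,"ty":-380,"tz":-18,"wx":0,"wy":0,"wz":25.7},{"jaw":1,"tx":298,"ty":-380,"tz":-18,"wx":0,"wy":0,"wz":25.7},{"jaw":1,"tx":298,"ty":-380,"tz":-18,"wx":0,"wy":0,"wz":25.7},{"jaw":1,"tx":298,"ty":-380,"tz":-18,"wx":0,"wy":0,"wz":25.7},{"jaw":1,"tx":298,"ty":-380,"tz":-18,"wx":0,"wy":0,"wz":25.7}]' 20
```

```text
time: 1.2
tcp_pos: [0.451, 0.198, 0.2006]
eef_rot: [[-0.982, -0.19, 0.0], [-0.19, 0.982, -0.0], [-0.0, -0.0, -1.0]]
force: [0.7, 1.2, -0.0]
finger_gap: 0.0931
grasp_force: 0.0
```

```bash
python3 -m creep '[{"jaw":1,"tx":-4,"ty":-45,"tz":0,"wx":0,"wy":0,"wz":0},{"jaw":1,"tx":-8,"ty":-92,"tz":0,"wx":0,"wy":0,"wz":0},{"jaw":1,"tx":-11,"ty":-140,"tz":-5,"wx":0,"wy":0,"wz":0},{"jaw":1,"tx":-15,"ty":-188,"tz":-10,"wx":0,"wy":0,"wz":0},{"jaw":1,"tx":-19,"ty":-236,"tz":-20,"wx":0,"wy":0,"wz":0},{"jaw":1,"tx":-23,"ty":-280,"tz":-40,"wx":0,"wy":0,"wz":0},{"jaw":1,"tx":-26,"ty":-320,"tz":-70,"wx":0,"wy":0,"wz":0},{"jaw":1,"tx":-27,"ty":-344,"tz":-100,"wx":0,"wy":0,"wz":0},{"jaw":1,"tx":-27,"ty":-344,"tz":-130,"wx":0,"wy":0,"wz":0},{"jaw":1,"tx":-27,"ty":-344,"tz":-130,"wx":0,"wy":0,"wz":0}]'
python3 - <<'E'
from workcell import imaging; import cv2
for n in("wrist",):
    c=imaging.capture(n); cv2.imwrite(f"pics/{n}1.png",c["frame"])
E
```

```text
time: 2.2
tcp_pos: [0.4191, -0.1427, 0.0663]
eef_rot: [[-0.982, -0.19, -0.007], [-0.19, 0.982, 0.004], [0.007, 0.005, -1.0]]
force: [0.3, 1.2, -0.9]
finger_gap: 0.0931
grasp_force: 0.0
```

View pics/wrist1.png

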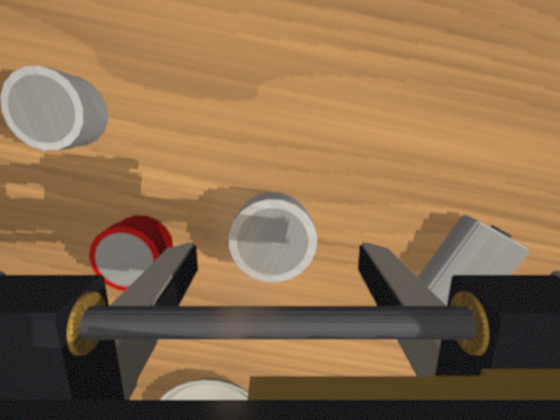

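The wrist view shows tin a at (273,238), centred between the open fingers, with the red tin at (130,255) clear of them. Descending and closing.

```bash
python3 -m creep '[{"jaw":1,"tx":0,"ty":0,"tz":-25,"wx":0,"wy":0,"wz":0},{"jaw":1,"tx":0,"ty":0,"tz":-50,"wx":0,"wy":0,"wz":0},{"jaw":1,"tx":0,"ty":0,"tz":-66,"wx":0,"wy":0,"wz":0},{"jaw":1,"tx":0,"ty":0,"tz":-66,"wx":0,"wy":0,"wz":0},{"jaw":1,"tx":0,"ty":0,"tz":-66,"wx":0,"wy":0,"wz":0},{"jaw":0.2,"tx":0,"ty":0,"tz":-66,"wx":0,"wy":0,"wz":0},{"jaw":0,"tx":0,"ty":0,"tz":-66,"wx":0,"wy":0,"wz":0},{"jaw":0,"tx":0,"ty":0,"tz":-66,"wx":0,"wy":0,"wz":0},{"jaw":0,"tx":0,"ty":0,"tz":-66,"wx":0,"wy":0,"wz":0},{"jaw":0,"tx":0,"ty":0,"tz":-66,"wx":0,"wy":0,"wz":0}]' 20
```

```text
time: 3.25
tcp_pos: [0.423, -0.1437, 0.005]
eef_rot: [[-0.981, -0.192, 0.0], [-0.192, 0.981, -0.0], [-0.0, -0.0, -1.0]]
force: [-0.9, 0.4, 2.2]
finger_gap: 0.0617
grasp_force: 20.0
```

```bash
python3 -m creep '[{"jaw":0,"tx":0,"ty":0,"tz":20,"wx":0,"wy":0,"wz":0},{"jaw":0,"tx":0,"ty":0,"tz":50,"wx":0,"wy":0,"wz":0},{"jaw":0,"tx":5,"ty":12,"tz":85,"wx":0,"wy":0,"wz":0},{"jaw":0,"tx":20,"ty":45,"tz":105,"wx":0,"wy":0,"wz":0},{"jaw":0,"tx":38,"ty":88,"tz":120,"wx":0,"wy":0,"wz":0},{"jaw":0,"tx":57,"ty":132,"tz":120,"wx":0,"wy":0,"wz":0},{"jaw":0,"tx":76,"ty":178,"tz":120,"wx":0,"wy":0,"wz":0},{"jaw":0,"tx":95,"ty":223,"tz":120,"wx":0,"wy":0,"wz":0},{"jaw":0,"tx":112,"ty":263,"tz":120,"wx":0,"wy":0,"wz":0},{"jaw":0,"tx":126,"ty":296,"tz":120,"wx":0,"wy":0,"wz":0}]'
python3 -m creep '[{"jaw":0,"tx":9,"ty":21,"tz":0,"wx":0,"wy":0,"wz":0},{"jaw":0,"tx":9,"ty":21,"tz":-15,"wx":0,"wy":0,"wz":0},{"jaw":0,"tx":9,"ty":21,"tz":-40,"wx":0,"wy":0,"wz":0},{"jaw":0,"tx":9,"ty":21,"tz":-65,"wx":0,"wy":0,"wz":0},{"jaw":0,"tx":9,"ty":21,"tz":-83,"wx":0,"wy":0,"wz":0},{"jaw":0,"tx":9,"ty":21,"tz":-92,"wx":0,"wy":0,"wz":0},{"jaw":0,"tx":9,"ty":21,"tz":-97,"wx":0,"wy":0,"wz":0},{"jaw":0,"tx":9,"ty":21,"tz":-97,"wx":0,"wy":0,"wz":0},{"jaw":0,"tx":9,"ty":21,"tz":-97,"wx":0,"wy":0,"wz":0}]'
```

```text
time: 4.25
tcp_pos: [0.549, 0.1549, 0.1243]
eef_rot: [[-0.981, -0.193, -0.0], [-0.193, 0.981, 0.0], [0.0, 0.0, -1.0]]
force: [0.7, -0.4, -0.6]
finger_gap: 0.0617
grasp_force: 20.0
time: 5.15
tcp_pos: [0.5585, 0.1734, 0.0286]
eef_rot: [[-0.982, -0.191, 0.001], [-0.191, 0.982, 0.0], [-0.001, -0.0, -1.0]]
force: [0.6, 0.3, -1.2]
finger_gap: 0.0614
grasp_force: 20.0
```

```bash
python3 -m creep '[{"jaw":0,"tx":0,"ty":-2,"tz":-4,"wx":0,"wy":0,"wz":0},{"jaw":0,"tx":0,"ty":-2,"tz":-7,"wx":0,"wy":0,"wz":0},{"jaw":0,"tx":0,"ty":-2,"tz":-9,"wx":0,"wy":0,"wz":0},{"jaw":0,"tx":0,"ty":-2,"tz":-11,"wx":0,"wy":0,"wz":0},{"jaw":0,"tx":0,"ty":-2,"tz":-12,"wx":0,"wy":0,"wz":0},{"jaw":0,"tx":0,"ty":-2,"tz":-12,"wx":0,"wy":0,"wz":0},{"jaw":0,"tx":0,"ty":-2,"tz":-12,"wx":0,"wy":0,"wz":0}]'
```

```text
time: 5.85
tcp_pos: [0.5581, 0.1716, 0.0169]
eef_rot: [[-0.981, -0.192, 0.0], [-0.192, 0.981, 0.0], [-0.0, -0.0, -1.0]]
force: [-5.1, -0.3, 9.7]
finger_gap: 0.0613
grasp_force: 20.0
```

```bash
python3 -m creep '[{"jaw":0.6,"tx":0,"ty":0,"tz":0,"wx":0,"wy":0,"wz":0},{"jaw":0.8,"tx":0,"ty":0,"tz":0,"wx":0,"wy":0,"wz":0},{"jaw":0.8,"tx":0,"ty":0,"tz":0,"wx":0,"wy":0,"wz":0},{"jaw":0.8,"tx":0,"ty":0,"tz":15,"wx":0,"wy":0,"wz":0},{"jaw":0.8,"tx":0,"ty":0,"tz":40,"wx":0,"wy":0,"wz":0},{"jaw":0.6,"tx":-20,"ty":12,"tz":75,"wx":0,"wy":0,"wz":0},{"jaw":0.4,"tx":-56,"ty":32,"tz":90,"wx":0,"wy":0,"wz":0},{"jaw":0.4,"tx":-97,"ty":56,"tz":90,"wx":0,"wy":0,"wz":0},{"jaw":0.4,"tx":-138,"ty":80,"tz":90,"wx":0,"wy":0,"wz":0},{"jaw":0.4,"tx":-178,"ty":103,"tz":90,"wx":0,"wy":0,"wz":0}]'
python3 -m creep '[{"jaw":0.4,"tx":-33,"ty":18,"tz":-10,"wx":0,"wy":0,"wz":0},{"jaw":0.4,"tx":-33,"ty":18,"tz":-40,"wx":0,"wy":0,"wz":0},{"jaw":0.4,"tx":-33,"ty":18,"tz":-55,"wx":0,"wy":0,"wz":0},{"jaw":0.4,"tx":-33,"ty":18,"tz":-55,"wx":0,"wy":0,"wz":0},{"jaw":0.4,"tx":-33,"ty":18,"tz":-55,"wx":0,"wy":0,"wz":0}]'
python3 - <<'E'
from h import *; from workcell import imaging
c=imaging.capture("wrist"); cv2.imwrite("pics/wrist2.png",c["frame"])
c=imaging.capture("top"); H=cv2.cvtColor(c["frame"],cv2.COLOR_BGR2HSV)
cv2.imwrite("pics/top2.png",cv2.resize(c["frame"][100:330,90:300],None,fx=2.5,fy=2.5))
E
```

```text
time: 6.85
tcp_pos: [0.3786, 0.2753, 0.107]
eef_rot: [[-0.982, -0.191, 0.001], [-0.191, 0.982, 0.001], [-0.002, 0.001, -1.0]]
force: [-0.1, 0.8, -0.3]
finger_gap: 0.065
grasp_force: 0.0
time: 7.35
tcp_pos: [0.3471, 0.2927, 0.0516]
eef_rot: [[-0.981, -0.191, 0.0], [-0.191, 0.981, 0.0], [-0.0, 0.0, -1.0]]
force: [-0.2, 0.7, 0.9]
finger_gap: 0.0649
grasp_force: 0.0
```

View pics/top2.png

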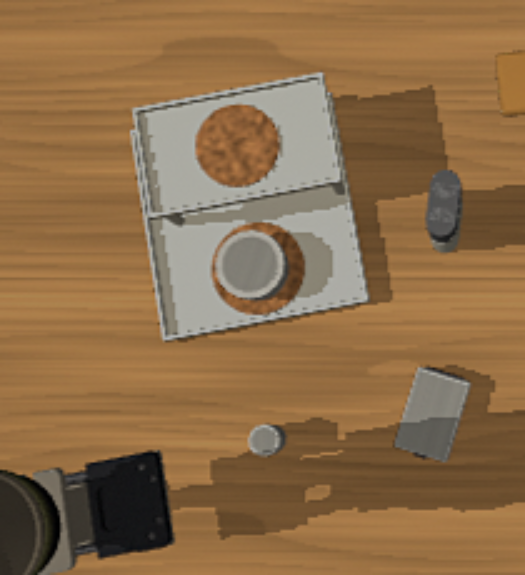

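View pics/wrist2.png

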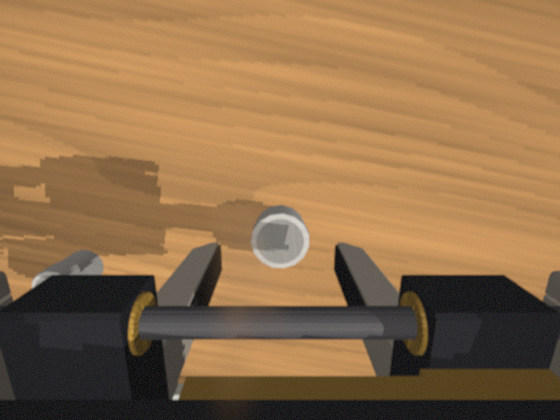

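Tin a stands on the lower pad, with its lid at top-view pixel (190,206), which matches after parallax. Tin c is centred at (280,238) between the fingers. I'll grasp c and fit a's position.

```bash
python3 -m creep '[{"jaw":0.4,"tx":0,"ty":0,"tz":-25,"wx":0,"wy":0,"wz":0},{"jaw":0.4,"tx":0,"ty":0,"tz":-42,"wx":0,"wy":0,"wz":0},{"jaw":0.4,"tx":0,"ty":0,"tz":-47,"wx":0,"wy":0,"wz":0},{"jaw":0.4,"tx":0,"ty":0,"tz":-47,"wx":0,"wy":0,"wz":0},{"jaw":-0.2,"tx":0,"ty":0,"tz":-47,"wx":0,"wy":0,"wz":0},{"jaw":-0.5,"tx":0,"ty":0,"tz":-47,"wx":0,"wy":0,"wz":0},{"jaw":-0.5,"tx":0,"ty":0,"tz":-47,"wx":0,"wy":0,"wz":0},{"jaw":-0.5,"tx":0,"ty":0,"tz":-47,"wx":0,"wy":0,"wz":0},{"jaw":-0.5,"tx":0,"ty":0,"tz":-47,"wx":0,"wy":0,"wz":0}]' 15
python3 - <<'E'
from h import *; from workcell import imaging
for n,s in (("top",(190,206)),("side",(199,290))):
    c=imaging.capture(n)
    f=c["frame"];cv2.imwrite(f"pics/{n}3.png",f)
    if n=="top":
        p=least_squares(lambda p:proj(c,[[p[0],p[1],.042]])[0]-[190,205.6],[.5,.1]).x; print(np.round(p,4))
        # lid circle fit
        g=cv2.resize(f[180:235,165:220],None,fx=6,fy=6,interpolation=cv2.INTER_CUBIC); H=cv2.cvtColor(g,cv2.COLOR_BGR2GRAY)
        print(cv2.HoughCircles(H,cv2.HOUGH_GRADIENT,1.5,400,param1=80,param2=15,minRadius=70,maxRadius=105))
    else: cv2.imwrite("pics/side3c.png",cv2.resize(f[240:340,130:270],None,fx=5,fy=5))
E
```

```text
time: 8.35
tcp_pos: [0.3472, 0.2928, 0.0042]
eef_rot: [[-0.981, -0.192, 0.001], [-0.192, 0.981, 0.001], [-0.001, 0.0, -1.0]]
force: [-1.4, -0.6, 4.9]
finger_gap: 0.0382
grasp_force: 15.0
[0.5583 0.1695]
[[[149.25 153.75  80.8 ]]]
```

View pics/side3c.png

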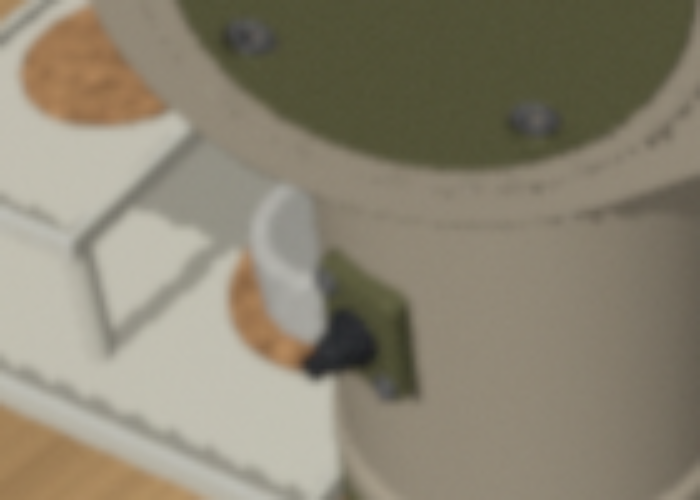

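Tin a sits at about (0.558, 0.170), within 2 mm of the pad's middle. The arm blocks most of the side view. Now stacking c.

```bash
python3 -m creep '[{"jaw":-0.5,"tx":0,"ty":0,"tz":20,"wx":0,"wy":0,"wz":0},{"jaw":-0.5,"tx":0,"ty":0,"tz":50,"wx":0,"wy":0,"wz":0},{"jaw":-0.5,"tx":15,"ty":-9,"tz":80,"wx":0,"wy":0,"wz":0},{"jaw":-0.5,"tx":48,"ty":-28,"tz":90,"wx":0,"wy":0,"wz":0},{"jaw":-0.5,"tx":85,"ty":-49,"tz":90,"wx":0,"wy":0,"wz":0},{"jaw":-0.5,"tx":124,"ty":-72,"tz":90,"wx":0,"wy":0,"wz":0},{"jaw":-0.5,"tx":162,"ty":-94,"tz":90,"wx":0,"wy":0,"wz":0},{"jaw":-0.5,"tx":192,"ty":-111,"tz":90,"wx":0,"wy":0,"wz":0},{"jaw":-0.5,"tx":211,"ty":-122,"tz":85,"wx":0,"wy":0,"wz":0},{"jaw":-0.5,"tx":211,"ty":-122,"tz":70,"wx":0,"wy":0,"wz":0}]'
python3 -m creep '[{"jaw":-0.5,"tx":0,"ty":0,"tz":-10,"wx":0,"wy":0,"wz":0},{"jaw":-0.5,"tx":0,"ty":0,"tz":-18,"wx":0,"wy":0,"wz":0},{"jaw":-0.5,"tx":0,"ty":0,"tz":-22,"wx":0,"wy":0,"wz":0},{"jaw":-0.5,"tx":0,"ty":0,"tz":-22,"wx":0,"wy":0,"wz":0},{"jaw":-0.5,"tx":0,"ty":0,"tz":-22,"wx":0,"wy":0,"wz":0}]'
```

```text
time: 9.45
tcp_pos: [0.5611, 0.1689, 0.0747]
eef_rot: [[-0.982, -0.189, 0.004], [-0.189, 0.982, 0.0], [-0.004, -0.0, -1.0]]
force: [-0.3, 1.2, -1.0]
finger_gap: 0.0385
grasp_force: 15.0
time: 9.95
tcp_pos: [0.5576, 0.171, 0.052]
eef_rot: [[-0.981, -0.192, 0.0], [-0.192, 0.981, 0.0], [-0.0, 0.0, -1.0]]
force: [-0.1, -1.0, 0.1]
finger_gap: 0.0384
grasp_force: 15.0
```

```bash
python3 -m creep '[{"jaw":-0.5,"tx":0,"ty":0,"tz":-2,"wx":0,"wy":0,"wz":0},{"jaw":-0.5,"tx":0,"ty":0,"tz":-4,"wx":0,"wy":0,"wz":0},{"jaw":-0.5,"tx":0,"ty":0,"tz":-5,"wx":0,"wy":0,"wz":0},{"jaw":-0.5,"tx":0,"ty":0,"tz":-6,"wx":0,"wy":0,"wz":0},{"jaw":-0.5,"tx":0,"ty":0,"tz":-6,"wx":0,"wy":0,"wz":0},{"jaw":-0.5,"tx":0,"ty":0,"tz":-6,"wx":0,"wy":0,"wz":0}]'
```

```text
time: 10.55
tcp_pos: [0.558, 0.1705, 0.0463]
eef_rot: [[-0.981, -0.191, 0.0], [-0.191, 0.981, 0.0], [-0.0, 0.0, -1.0]]
force: [-2.6, -0.4, 4.8]
finger_gap: 0.0385
grasp_force: 15.0
```

```bash
python3 -m creep '[{"jaw":-0.1,"tx":0,"ty":0,"tz":0,"wx":0,"wy":0,"wz":0},{"jaw":0.2,"tx":0,"ty":0,"tz":0,"wx":0,"wy":0,"wz":0},{"jaw":0.2,"tx":0,"ty":0,"tz":0,"wx":0,"wy":0,"wz":0},{"jaw":0.2,"tx":0,"ty":0,"tz":10,"wx":0,"wy":0,"wz":0},{"jaw":0.2,"tx":0,"ty":0,"tz":35,"wx":0,"wy":0,"wz":0},{"jaw":0.2,"tx":-10,"ty":0,"tz":60,"wx":0,"wy":0,"wz":0},{"jaw":0.2,"tx":-45,"ty":-5,"tz":70,"wx":0,"wy":0,"wz":0},{"jaw":0.2,"tx":-90,"ty":-10,"tz":65,"wx":0,"wy":0,"wz":0},{"jaw":0.2,"tx":-130,"ty":-15,"tz":45,"wx":0,"wy":0,"wz":0},{"jaw":0.2,"tx":-154,"ty":-15,"tz":20,"wx":0,"wy":0,"wz":0}]'
python3 -m creep '[{"jaw":0.2,"tx":0,"ty":0,"tz":0,"wx":0,"wy":0,"wz":0},{"jaw":0.2,"tx":0,"ty":0,"tz":0,"wx":0,"wy":0,"wz":0},{"jaw":0.2,"tx":0,"ty":0,"tz":0,"wx":0,"wy":0,"wz":0}]'
python3 - <<'E'
from h import *; from workcell import imaging
w=imaging.capture("wrist")["frame"]; t=imaging.capture("top")["frame"]; s=imaging.capture("side")["frame"]
r=lambda f:cv2.resize(f,(400,300))
cv2.imwrite("pics/m4.png",np.vstack([np.hstack([r(w),r(t[120:270,120:320])]),np.hstack([r(s),r(s[200:350,90:290])])]))
E
```

```text
time: 11.55
tcp_pos: [0.4028, 0.1554, 0.0665]
eef_rot: [[-0.981, -0.192, 0.003], [-0.192, 0.981, 0.001], [-0.003, 0.0, -1.0]]
force: [0.1, 1.6, 0.3]
finger_gap: 0.0556
grasp_force: 0.0
time: 11.85
tcp_pos: [0.4061, 0.1559, 0.0677]
eef_rot: [[-0.981, -0.191, 0.004], [-0.191, 0.982, 0.001], [-0.004, 0.0, -1.0]]
force: [0.9, 0.1, -0.1]
finger_gap: 0.0557
grasp_force: 0.0
```

View pics/m4.png

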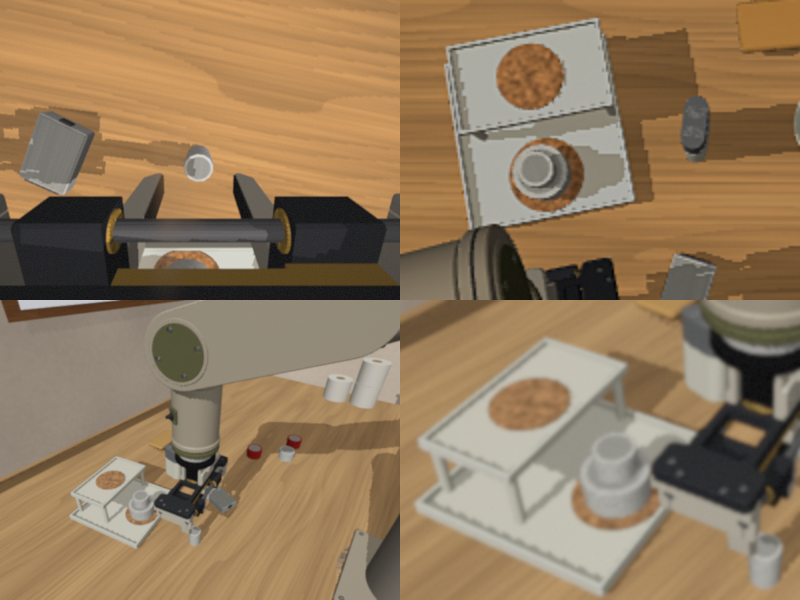

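Tin c stands centrally on a, with its lid at (540,168) in the mosaic, and d is centred between the fingers at (199,162). Now grasping d high so the fingers clear the dish rim.

```bash
python3 -m creep '[{"jaw":0.2,"tx":0,"ty":0,"tz":-25,"wx":0,"wy":0,"wz":0},{"jaw":0.2,"tx":0,"ty":0,"tz":-45,"wx":0,"wy":0,"wz":0},{"jaw":0.2,"tx":0,"ty":0,"tz":-53,"wx":0,"wy":0,"wz":0},{"jaw":0.2,"tx":0,"ty":0,"tz":-53,"wx":0,"wy":0,"wz":0},{"jaw":-0.2,"tx":0,"ty":0,"tz":-53,"wx":0,"wy":0,"wz":0},{"jaw":-0.7,"tx":0,"ty":0,"tz":-53,"wx":0,"wy":0,"wz":0},{"jaw":-0.7,"tx":0,"ty":0,"tz":-53,"wx":0,"wy":0,"wz":0},{"jaw":-0.7,"tx":0,"ty":0,"tz":-53,"wx":0,"wy":0,"wz":0},{"jaw":-0.7,"tx":0,"ty":0,"tz":-53,"wx":0,"wy":0,"wz":0}]' 15
```

```text
time: 12.9
tcp_pos: [0.4044, 0.1556, 0.0133]
eef_rot: [[-0.981, -0.192, 0.001], [-0.192, 0.981, 0.0], [-0.001, 0.0, -1.0]]
force: [0.4, -0.2, 3.6]
finger_gap: 0.0278
grasp_force: 15.0
```

```bash
python3 -m creep '[{"jaw":-0.7,"tx":0,"ty":0,"tz":20,"wx":0,"wy":0,"wz":0},{"jaw":-0.7,"tx":0,"ty":0,"tz":50,"wx":0,"wy":0,"wz":0},{"jaw":-0.7,"tx":0,"ty":-10,"tz":90,"wx":0,"wy":0,"wz":0},{"jaw":-0.7,"tx":10,"ty":-35,"tz":120,"wx":0,"wy":0,"wz":0},{"jaw":-0.7,"tx":30,"ty":-72,"tz":135,"wx":0,"wy":0,"wz":0},{"jaw":-0.7,"tx":55,"ty":-110,"tz":135,"wx":0,"wy":0,"wz":0},{"jaw":-0.7,"tx":80,"ty":-150,"tz":135,"wx":0,"wy":0,"wz":0},{"jaw":-0.7,"tx":105,"ty":-190,"tz":135,"wx":0,"wy":0,"wz":0},{"jaw":-0.7,"tx":135,"ty":-228,"tz":135,"wx":0,"wy":0,"wz":0},{"jaw":-0.7,"tx":162,"ty":-264,"tz":135,"wx":0,"wy":0,"wz":0}]'
python3 -m creep '[{"jaw":-0.7,"tx":28,"ty":-32,"tz":0,"wx":0,"wy":0,"wz":0},{"jaw":-0.7,"tx":44,"ty":-50,"tz":-15,"wx":0,"wy":0,"wz":0},{"jaw":-0.7,"tx":50.6,"ty":-57.6,"tz":-45,"wx":0,"wy":0,"wz":0},{"jaw":-0.7,"tx":50.6,"ty":-57.6,"tz":-80,"wx":0,"wy":0,"wz":0},{"jaw":-0.7,"tx":50.6,"ty":-57.6,"tz":-105,"wx":0,"wy":0,"wz":0},{"jaw":-0.7,"tx":50.6,"ty":-57.6,"tz":-117,"wx":0,"wy":0,"wz":0},{"jaw":-0.7,"tx":50.6,"ty":-57.6,"tz":-120,"wx":0,"wy":0,"wz":0},{"jaw":-0.7,"tx":50.6,"ty":-57.6,"tz":-120,"wx":0,"wy":0,"wz":0},{"jaw":-0.7,"tx":50.6,"ty":-57.6,"tz":-120,"wx":0,"wy":0,"wz":0}]'
```

```text
time: 13.9
tcp_pos: [0.5667, -0.1106, 0.1476]
eef_rot: [[-0.982, -0.191, 0.0], [-0.191, 0.982, -0.0], [-0.0, -0.0, -1.0]]
force: [0.6, 0.1, -0.6]
finger_gap: 0.0277
grasp_force: 15.0
time: 14.8
tcp_pos: [0.6177, -0.1665, 0.0297]
eef_rot: [[-0.981, -0.192, 0.003], [-0.192, 0.981, -0.001], [-0.003, -0.002, -1.0]]
force: [0.5, 0.1, -0.5]
finger_gap: 0.0277
grasp_force: 15.0
```

```bash
python3 -m creep '[{"jaw":-0.7,"tx":0,"ty":0,"tz":-4,"wx":0,"wy":0,"wz":0},{"jaw":-0.7,"tx":0,"ty":0,"tz":-7,"wx":0,"wy":0,"wz":0},{"jaw":-0.7,"tx":0,"ty":0,"tz":-9,"wx":0,"wy":0,"wz":0},{"jaw":-0.7,"tx":0,"ty":0,"tz":-10,"wx":0,"wy":0,"wz":0},{"jaw":-0.7,"tx":0,"ty":0,"tz":-10.5,"wx":0,"wy":0,"wz":0},{"jaw":-0.7,"tx":0,"ty":0,"tz":-10.5,"wx":0,"wy":0,"wz":0},{"jaw":-0.7,"tx":0,"ty":0,"tz":-10.5,"wx":0,"wy":0,"wz":0}]'
```

```text
time: 15.5
tcp_pos: [0.6166, -0.1661, 0.0183]
eef_rot: [[-0.981, -0.192, 0.0], [-0.192, 0.981, -0.0], [-0.0, -0.0, -1.0]]
force: [-3.7, 2.3, 8.4]
finger_gap: 0.0276
grasp_force: 15.0
```

```bash
python3 -m creep '[{"jaw":-0.3,"tx":0,"ty":0,"tz":0,"wx":0,"wy":0,"wz":0},{"jaw":-0.1,"tx":0,"ty":0,"tz":0,"wx":0,"wy":0,"wz":0},{"jaw":-0.1,"tx":0,"ty":0,"tz":0,"wx":0,"wy":0,"wz":0},{"jaw":-0.1,"tx":0,"ty":0,"tz":15,"wx":0,"wy":0,"wz":0},{"jaw":0,"tx":0,"ty":0,"tz":45,"wx":0,"wy":0,"wz":0},{"jaw":0.42,"tx":-20,"ty":-11,"tz":75,"wx":0,"wy":0,"wz":0},{"jaw":0.42,"tx":-60,"ty":-32,"tz":90,"wx":0,"wy":0,"wz":0},{"jaw":0.42,"tx":-100,"ty":-53,"tz":90,"wx":0,"wy":0,"wz":0},{"jaw":0.42,"tx":-142,"ty":-75,"tz":90,"wx":0,"wy":0,"wz":0},{"jaw":0.42,"tx":-184,"ty":-98,"tz":90,"wx":0,"wy":0,"wz":0}]'
python3 -m creep '[{"jaw":0.42,"tx":-35,"ty":-18,"tz":-5,"wx":0,"wy":0,"wz":0},{"jaw":0.42,"tx":-60,"ty":-32,"tz":-15,"wx":0,"wy":0,"wz":0},{"jaw":0.42,"tx":-68,"ty":-36,"tz":-40,"wx":0,"wy":0,"wz":0},{"jaw":0.42,"tx":-68,"ty":-36,"tz":-45,"wx":0,"wy":0,"wz":0},{"jaw":0.42,"tx":-68,"ty":-36,"tz":-45,"wx":0,"wy":0,"wz":0},{"jaw":0.42,"tx":-68,"ty":-36,"tz":-45,"wx":0,"wy":0,"wz":0}]'
python3 - <<'E'
from h import *; from workcell import imaging
w=imaging.capture("wrist")["frame"]; t=imaging.capture("top")["frame"]; s=imaging.capture("side")["frame"]
r=lambda f:cv2.resize(f,(400,300))
cv2.imwrite("pics/m5.png",np.vstack([np.hstack([r(w),r(t[120:270,260:460])]),np.hstack([r(s),r(s[140:290,210:410])])]))
E
```

```text
time: 16.5
tcp_pos: [0.4313, -0.2648, 0.1085]
eef_rot: [[-0.981, -0.192, 0.001], [-0.192, 0.981, -0.001], [-0.001, -0.001, -1.0]]
force: [0.8, -1.1, -0.3]
finger_gap: 0.0662
grasp_force: 0.0
time: 17.1
tcp_pos: [0.3655, -0.3002, 0.0633]
eef_rot: [[-0.981, -0.192, 0.001], [-0.192, 0.981, -0.001], [-0.001, -0.001, -1.0]]
force: [-0.4, 0.2, 0.1]
finger_gap: 0.0659
grasp_force: 0.0
```

View pics/m5.png

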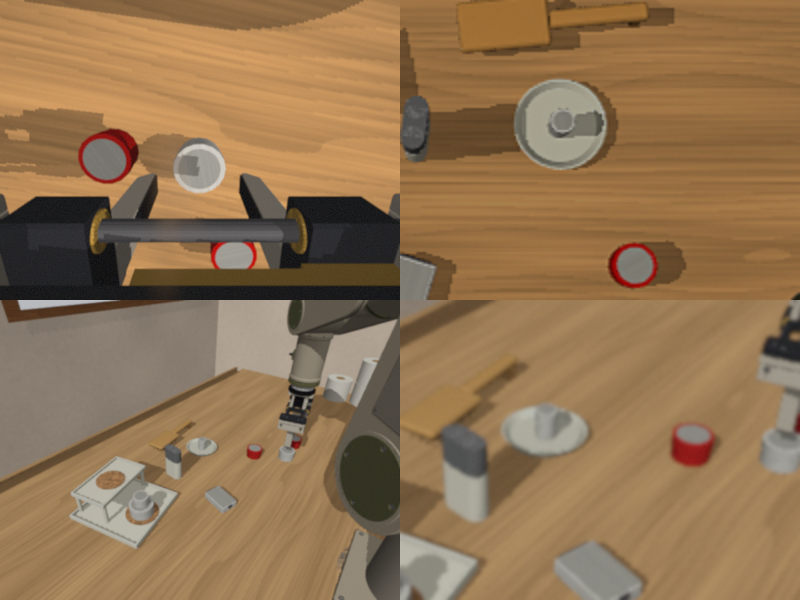

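Tin d stands in the middle of the dish at (561,122), and b is centred at (199,166) with the red tin clear of the finger. Grasping b.

```bash
python3 -m creep '[{"jaw":0.42,"tx":0,"ty":0,"tz":-25,"wx":0,"wy":0,"wz":0},{"jaw":0.42,"tx":0,"ty":0,"tz":-50,"wx":0,"wy":0,"wz":0},{"jaw":0.42,"tx":0,"ty":0,"tz":-59,"wx":0,"wy":0,"wz":0},{"jaw":0.42,"tx":0,"ty":0,"tz":-59,"wx":0,"wy":0,"wz":0},{"jaw":0.1,"tx":0,"ty":0,"tz":-59,"wx":0,"wy":0,"wz":0},{"jaw":-0.2,"tx":0,"ty":0,"tz":-59,"wx":0,"wy":0,"wz":0},{"jaw":-0.2,"tx":0,"ty":0,"tz":-59,"wx":0,"wy":0,"wz":0},{"jaw":-0.2,"tx":0,"ty":0,"tz":-59,"wx":0,"wy":0,"wz":0},{"jaw":-0.2,"tx":0,"ty":0,"tz":-59,"wx":0,"wy":0,"wz":0}]' 18
```

```text
time: 18.15
tcp_pos: [0.3653, -0.3009, 0.0045]
eef_rot: [[-0.981, -0.192, 0.002], [-0.192, 0.981, -0.002], [-0.001, -0.002, -1.0]]
force: [-0.3, 1.9, 7.2]
finger_gap: 0.0495
grasp_force: 18.0
```

```bash
python3 -m creep '[{"jaw":-0.2,"tx":0,"ty":0,"tz":20,"wx":0,"wy":0,"wz":0},{"jaw":-0.2,"tx":0,"ty":0,"tz":55,"wx":0,"wy":0,"wz":0},{"jaw":-0.2,"tx":2,"ty":5,"tz":95,"wx":0,"wy":0,"wz":0},{"jaw":-0.2,"tx":12,"ty":25,"tz":130,"wx":0,"wy":0,"wz":0},{"jaw":-0.2,"tx":28,"ty":55,"tz":155,"wx":0,"wy":0,"wz":0},{"jaw":-0.2,"tx":48,"ty":92,"tz":165,"wx":0,"wy":0,"wz":0},{"jaw":-0.2,"tx":70,"ty":133,"tz":165,"wx":0,"wy":0,"wz":0},{"jaw":-0.2,"tx":92,"ty":175,"tz":165,"wx":0,"wy":0,"wz":0},{"jaw":-0.2,"tx":115,"ty":217,"tz":165,"wx":0,"wy":0,"wz":0},{"jaw":-0.2,"tx":138,"ty":259,"tz":165,"wx":0,"wy":0,"wz":0}]'
python3 -m creep '[{"jaw":-0.2,"tx":26,"ty":38,"tz":0,"wx":0,"wy":0,"wz":0},{"jaw":-0.2,"tx":52,"ty":76,"tz":0,"wx":0,"wy":0,"wz":0},{"jaw":-0.2,"tx":78,"ty":114,"tz":0,"wx":0,"wy":0,"wz":0},{"jaw":-0.2,"tx":104,"ty":150,"tz":0,"wx":0,"wy":0,"wz":0},{"jaw":-0.2,"tx":128,"ty":184,"tz":0,"wx":0,"wy":0,"wz":0},{"jaw":-0.2,"tx":147,"ty":210,"tz":-10,"wx":0,"wy":0,"wz":0},{"jaw":-0.2,"tx":155,"ty":220.5,"tz":-30,"wx":0,"wy":0,"wz":0},{"jaw":-0.2,"tx":155,"ty":220.5,"tz":-55,"wx":0,"wy":0,"wz":0},{"jaw":-0.2,"tx":155,"ty":220.5,"tz":-75,"wx":0,"wy":0,"wz":0},{"jaw":-0.2,"tx":155,"ty":220.5,"tz":-80,"wx":0,"wy":0,"wz":0}]'
python3 -m creep '[{"jaw":-0.2,"tx":0,"ty":0,"tz":0,"wx":0,"wy":0,"wz":0},{"jaw":-0.2,"tx":0,"ty":0,"tz":0,"wx":0,"wy":0,"wz":0},{"jaw":-0.2,"tx":0,"ty":0,"tz":0,"wx":0,"wy":0,"wz":0}]'
```

```text
time: 19.15
tcp_pos: [0.5031, -0.0393, 0.1686]
eef_rot: [[-0.982, -0.191, 0.001], [-0.191, 0.982, -0.0], [-0.001, -0.0, -1.0]]
force: [0.7, -1.1, -0.4]
finger_gap: 0.0496
grasp_force: 18.0
time: 20.15
tcp_pos: [0.6552, 0.1791, 0.0845]
eef_rot: [[-0.981, -0.192, -0.005], [-0.192, 0.981, -0.001], [0.005, -0.0, -1.0]]
force: [-1.1, 0.2, -0.1]
finger_gap: 0.0497
grasp_force: 18.0
time: 20.45
tcp_pos: [0.6585, 0.1794, 0.0902]
eef_rot: [[-0.982, -0.191, 0.003], [-0.191, 0.982, 0.001], [-0.003, -0.0, -1.0]]
force: [0.6, -0.2, -1.2]
finger_gap: 0.0497
grasp_force: 18.0
```

```bash
python3 -m creep '[{"jaw":-0.2,"tx":0,"ty":0,"tz":-4,"wx":0,"wy":0,"wz":0},{"jaw":-0.2,"tx":0,"ty":0,"tz":-8,"wx":0,"wy":0,"wz":0},{"jaw":-0.2,"tx":0,"ty":0,"tz":-10,"wx":0,"wy":0,"wz":0},{"jaw":-0.2,"tx":0,"ty":0,"tz":-12,"wx":0,"wy":0,"wz":0},{"jaw":-0.2,"tx":0,"ty":0,"tz":-12.5,"wx":0,"wy":0,"wz":0},{"jaw":-0.2,"tx":0,"ty":0,"tz":-12.5,"wx":0,"wy":0,"wz":0},{"jaw":-0.2,"tx":0,"ty":0,"tz":-12.5,"wx":0,"wy":0,"wz":0}]'
```

```text
time: 21.15
tcp_pos: [0.6576, 0.1795, 0.0765]
eef_rot: [[-0.981, -0.192, 0.001], [-0.192, 0.981, 0.0], [-0.001, -0.0, -1.0]]
force: [-1.9, -0.1, 5.5]
finger_gap: 0.0499
grasp_force: 18.0
```

Contact at the expected height. Releasing, lifting clear and checking.

```bash
python3 -m creep '[{"jaw":0.3,"tx":0,"ty":0,"tz":0,"wx":0,"wy":0,"wz":0},{"jaw":0.45,"tx":0,"ty":0,"tz":0,"wx":0,"wy":0,"wz":0},{"jaw":0.45,"tx":0,"ty":0,"tz":0,"wx":0,"wy":0,"wz":0},{"jaw":0.45,"tx":0,"ty":0,"tz":15,"wx":0,"wy":0,"wz":0},{"jaw":0.45,"tx":0,"ty":0,"tz":45,"wx":0,"wy":0,"wz":0},{"jaw":0.45,"tx":0,"ty":0,"tz":85,"wx":0,"wy":0,"wz":0},{"jaw":0.45,"tx":-20,"ty":-20,"tz":120,"wx":0,"wy":0,"wz":0},{"jaw":0.45,"tx":-50,"ty":-55,"tz":130,"wx":0,"wy":0,"wz":0},{"jaw":0.45,"tx":-80,"ty":-90,"tz":130,"wx":0,"wy":0,"wz":0},{"jaw":0.45,"tx":-110,"ty":-125,"tz":130,"wx":0,"wy":0,"wz":0}]'
python3 -m creep '[{"jaw":0.45,"tx":-35,"ty":-35,"tz":0,"wx":0,"wy":0,"wz":0},{"jaw":0.45,"tx":-70,"ty":-70,"tz":0,"wx":0,"wy":0,"wz":0},{"jaw":0.45,"tx":-105,"ty":-105,"tz":0,"wx":0,"wy":0,"wz":0},{"jaw":0.45,"tx":-140,"ty":-150,"tz":0,"wx":0,"wy":0,"wz":0},{"jaw":0.45,"tx":-140,"ty":-195,"tz":0,"wx":0,"wy":0,"wz":0},{"jaw":0.45,"tx":-140,"ty":-230,"tz":0,"wx":0,"wy":0,"wz":0},{"jaw":0.45,"tx":-140,"ty":-230,"tz":0,"wx":0,"wy":0,"wz":0},{"jaw":0.45,"tx":-140,"ty":-230,"tz":0,"wx":0,"wy":0,"wz":0}]'
python3 - <<'E'
from h import *; from workcell import imaging
c=imaging.capture("top"); t=c["frame"]; s=imaging.capture("side")["frame"]
r=lambda f:cv2.resize(f,(400,300))
cv2.imwrite("pics/m6.png",np.vstack([np.hstack([r(t[100:280,130:370]),r(t)]),np.hstack([r(s),r(s[200:350,90:290])])]))
P=dict(a=(.558,.170,.042),b=(.6585,.179,.104),c=(.558,.170,.068),d=(.617,-.166,.043))
print({k:(np.round(proj(c,[v])[0],1)) for k,v in P.items()})
E
```

```text
time: 22.15
tcp_pos: [0.5469, 0.0535, 0.2077]
eef_rot: [[-0.981, -0.192, 0.003], [-0.192, 0.981, -0.0], [-0.003, -0.001, -1.0]]
force: [-0.6, -1.8, 0.7]
finger_gap: 0.0672
grasp_force: 0.0
time: 22.95
tcp_pos: [0.4073, -0.1763, 0.2066]
eef_rot: [[-0.982, -0.189, 0.001], [-0.189, 0.982, -0.0], [-0.001, -0.0, -1.0]]
force: [-0.5, 0.2, -1.1]
finger_gap: 0.0672
grasp_force: 0.0
{'a': array([189.8, 205.8]), 'b': array([180.4, 154.5]), 'c': array([187.1, 204.1]), 'd': array([340.7, 179.4])}
```

View pics/m6.png

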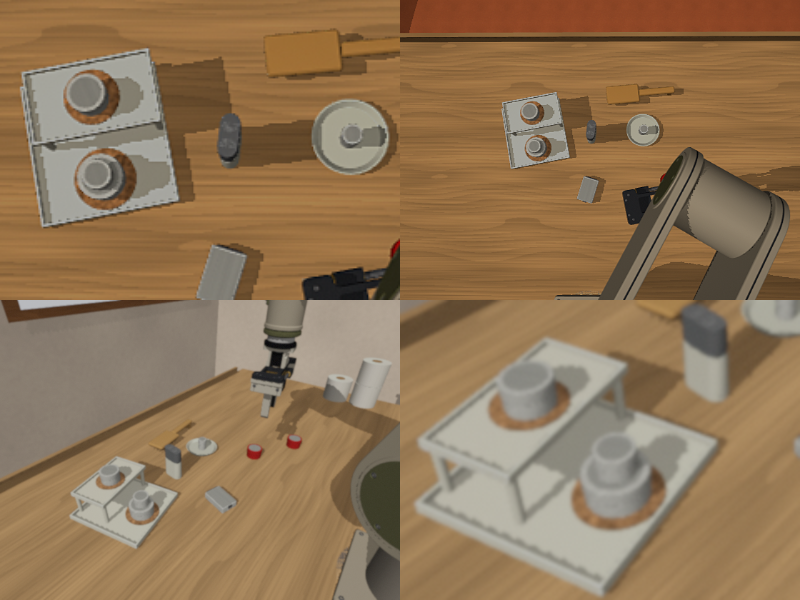

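All four tins stand where they should. In top-view pixels, b is at (181,155), the a and c stack at (189,204) and d at (341,181), each within about 4 mm. The bystanders haven't moved.

```bash
python3 -c "
from workcell import job_done; print(job_done())"
```

```text
the job is handed in; nothing more can be done
None
```

All four tins are put away upright where the task asked, each within about 4 mm by the last camera check; the bystanders show no visible shift, and I handed the job in at about 23 s without seeing a verdict.

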